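# Open the microscope lamp house and change over to the spare lamp

### The job

The lamp in use in the microscope's white lamp house has burnt out. Lift the orange paddle on its lid to free the latch and swing the lid up and back against its stop, then push the red knob inside fully home so that the spare lamp moves into the light path. Do not touch the lamp glass or disturb the other things on the table, and leave the lid open so that I can take out the dead lamp.

Things in the scene. Friction and masses are not known exactly. Their poses are not given: they have to be found in the camera images.
- lamp_house: White fixed box, 200 (its x) x 260 (its y) x 120 mm high, walls 5 mm, open on top under the lid. Origin: centre of its underside, on the table. Its +x runs from its front (paddle side, to the robot's right) to its hinge side (robot's left), +y towards the robot, z up; its yaw is 1.2 to 1.92 rad (1.57: front squarely to the right). Inside, the dark deck is 55 mm above the table; a black lens tube crosses at x = 32, from y = -30 to 125, up to 101 mm.
- lid_hinge (a point): On the lid's hinge line, middle of the box's upper rear edge: at (100, 0, 120) mm in the box's frame. The hinge line runs along the box's y.
- lid (a joint): Grey lid plate, 200 mm from hinge to front edge x 260 mm x 8 mm, 0.25 kg. Angle in rad: 0 shut, 1.57 upright, 1.75 against its stop (leaning a little back). Friction hinge: it stays where it is left, and takes 0.45 to 0.85 N m to raise. While the paddle is down, a hidden pawl holds it shut (0.02 rad of play).
- lid_front_edge (a point): Middle of the lid's front edge (8 mm thick), 200 mm from the hinge line; it rises with the lid.
- paddle (a joint): Orange paddle blade at the front of the lid's top, 85 mm long x 90 mm wide x 5 mm. Angle in rad relative to the lid: 0 at rest, where it slopes up and out over the box's front at 0.44 rad (25 degrees); grows as its free edge is lifted up and back, to a stop at 0.65 (62 degrees). A spring returns it (1 to 2 N at its edge). From about 0.37 the pawl is clear; keep it lifted until the lid is 0.2 rad up.
- paddle_edge (a point): Middle of the paddle's free edge (moves with it). At rest at (-152, 0, 170) mm in the box's frame, 52 mm out in front of the box's front face, with free space before and below it.
- lamp_slide (a joint): Lamp-change slide, m: 0 = pulled out, 0.040 = fully home (spare lamp before the lens tube). It slides home along the box's +x. Friction holds it where it is left (1 N); from 0.024 a sprung detent resists with up to about 7 N and pushes back; past 0.032 it snaps home and holds.
- knob_face (a point): Centre of the front face of the red knob (faces the box's -x, a disc 32 mm in diameter, 16 mm thick, axis 80 mm above the table). Pulled out it is at (-50, -55, 80) mm in the box's frame; home at (-10, -55, 80). Before it are 45 mm of free space to the front wall.
- lamps: Two glass lamps, 18 mm in diameter, upright on the slide behind the knob: the clear spare one 44 mm and the amber burnt-out one 84 mm behind the knob's face; glass from 73 to 109 mm above the table. Origin 7 mm below the knob's face centre. Not to be touched.
- steel_bowl: Bystander: steel bowl, 120 mm across, 55 mm high, loose; origin under its centre.
- blue_beaker: Bystander: blue plastic beaker, 84 mm across, 85 mm high, loose; origin under its centre.
- lamp_carton: Bystander: pale carton 70 x 90 x 70 mm, loose; origin under its centre.
- latch_keeper (a point): Steel latch keeper on a post inside the box near its front wall, 36 mm (x) x 30 mm (y), up to 118 mm above the table; this point, the middle of its top, is at (-73, 0, 118) mm in the box's frame. Do not run into it with the fingers.
- paddle_pivot (a point): Middle of the paddle's pivot line, which runs along the box's y, 175 mm in front of the lid's hinge line; with the lid shut at (-75, 0, 135) mm in the box's frame. It goes with the lid.

How it is judged:
On the way, in this order (a step that is already met when the one before it is completed fails the run):
1. the paddle is lifted while the lid is still shut (value of joint paddle above 0.3 rad and value of joint lid below 0.15 rad).
2. the lid is swung back past 1.6 rad, with the knob not yet pushed in (value of joint lid above 1.6 rad and value of joint lamp_slide below 0.02 m), for 0.2 s.
3. the knob is pushed home (value of joint lamp_slide above 0.037 m), for 0.2 s.
At the end, for the whole second after the job is handed in: The lid stands open past 1.6 rad (stop at 1.75), the slide is home (beyond 37 of 40 mm) and at rest, and bowl, beaker and carton are within 30 mm of where they stood (value of joint lid above 1.6 rad and value of joint lamp_slide above 0.037 m and linear speed of lamps below 0.01 m/s and distance of each of steel_bowl, blue_beaker, lamp_carton from where it was at the start of the episode below 0.03 m); the robot touches nothing.
It fails at once if the robot touches the lamp glass (contact force between the arm and lamps above 0.5 N).
It fails at once if the fingers touch the lamp glass (contact force between the fingers and lamps above 0.5 N).
It fails at once if the steel bowl is shoved or tipped (distance of steel_bowl from where it was at the start of the episode above 0.03 m or angle between steel_bowl's own z axis and vertical above 0.35 rad).
It fails at once if the blue beaker is shoved or tipped (distance of blue_beaker from where it was at the start of the episode above 0.03 m or angle between blue_beaker's own z axis and vertical above 0.35 rad).
It fails at once if the lamp carton is shoved or tipped (distance of lamp_carton from where it was at the start of the episode above 0.03 m or angle between lamp_carton's own z axis and vertical above 0.35 rad).
It also fails if it takes over 64 s, if anything falls off the work surface, if the arm or the gripper's body presses on something with over 40 N, if the wrist force passes 120 N, or if a joint passes its speed limit or range.

### The arm

A 6-joint arm with a two-finger parallel gripper is mounted at the origin on the work surface. World frame = base frame: x ahead of the robot, y to its left, z up, the work surface at z = 0. Lengths are in m, angles in rad, forces in N, time in s.
With the tool pointing down it reaches from about 0.35 to 0.775 m from the base axis. Payload 5.5 kg.
Tool frame: the origin (TCP) lies at the very end of the fingers, on their centre line; the grasp point (between the pads) lies 19 mm behind it (hold_point_z is the distance from the TCP to the grasp point, in m); z points along the fingers, y is the direction in which the jaws open and shut (so a half turn about z gives the same grasp; the last joint's range is limited). The gripper opens to 85 mm and grips with 20 to 120 N. Pads are 22 mm wide; open, the fingers measure 114 mm over their backs; the gripper's body (76 mm by 85 mm) begins 54 mm behind the grasp point. The pads swing forward as they close: fully open they stand 13 mm farther back than shut.
Start: joints at [-1.242, 0.313, 0.046, 1.304, 0, 1.431], TCP at [0.26, -0.513, 0.231] pointing down, gripper open.
Joint ranges: [-2.76, 2.76], [-0.86, 1.69], [-1.03, 1.26], [-2.2, 2.34], [-1.47, 1.5], [-3.14, 3.14]. Speed limits (rad/s): [2.57, 2.57, 3.14, 3.14, 3.14, 3.14].

### API

Orientations are given as [roll, pitch, yaw] about the fixed x, y, z axes, in that order (R = Rz(yaw) Ry(pitch) Rx(roll)).
In Python, from workcell import sense, grab_frame, close_job, hold_point_z gives the robot as it stands.
- The arm moves only by the tool apply_moves, never from a script. Its argument "series" is one flat list of numbers, 4 for each row, row after row: the shift along the tool's x, y, z in cm, then the turn about the tool's z in degrees. In form: [x, y, z, turn, x, y, z, turn, ...]. A call has 1 to 20 rows; each row is the pose to reach, as a shift and turn from the pose measured when the call began, along the tool's axes at that moment; what a row does not reach only later rows make up. A row lasts 1/10 s, in which the tool goes at most 50 mm and 8.59 degrees, less where a joint would pass 70% of its speed; a pose out of reach is approached as far as the arm can. A call with a gripper value outside its range is refused whole. "hand" is the closure, from -1 (fully open) to 1 (shut), so that 0 is half open, set as the call begins (left out, the last holds). The fingers move at their own pace and stop on an object; the grip force is fixed at half the most. Time passes only in rows, so rows that repeat a pose let the fingers close. It gives the time, the measured TCP pose, the force and the opening at its end, in the units of the state.
- sense(): the state, without advancing time (a new reading comes with each control period).
- grab_frame(name): name is "side" or "top"; returns a dict with "frame" (420x560x3 uint8, blue, green, red), "depth" (420x560 float32, m along the optical axis (not along the pixel's ray), 0 where there is no reading), "intrinsics" (3x3 intrinsics, pixels), "world_from_camera" (4x4, takes a point from camera to world coordinates). Camera axes: x right, y up, looking along -z (the intrinsics and any distortion apply to the point x, -y, -z); pixel columns grow to the right and rows downward; lengths in m; the calibration is good to about 2 mm. A picture is of the moment at which its call begins.
- close_job(): hands the job in, once; it reports no verdict.
The state is a dict: "time": time; "joint_positions": joint angles; "joint_vel": joint speeds; "tau": joint torques, N m; "ee_pos": TCP position; "ee_rot": TCP orientation; "contact_force": force on the tool from outside, world axes, zero at the start; "wrist_torque": the same for the moment, N m; "width": finger opening in m.
Only numpy, scipy, OpenCV 4.12 (cv2) and the standard library are available. Lean on these libraries where they do the work, as an engineer would, in place of code of your own. Each camera call takes 0.05 s, during which the arm holds its last target.

## Working session

There is one attempt and no reset: what is moved stays moved. The work goes in short steps, Python scripts to look and compute and a tool call to move; the robot and the scene stay as the last step left them, time stands still between calls to the robot, and variables do not carry over. Pictures are saved under pics/ and viewed, and the job is handed in when it is done.

Besides the shell and the picture viewer there is one more tool, called after "Call:" in YAML: its name, and indented under it one key for each argument. apply_moves: Moves the arm, as the interface text tells. Its arguments: {"type":"object","properties":{"series":{"type":"array","items":{"type":"number"}},"hand":{"type":"number"}},"required":["series"]}

```bash
ls; mkdir -p pics; python3 - <<'E'
from workcell import *
import cv2,numpy as np
s=sense();print(s); print(hold_point_z)
for n in("side","top"):
    f=grab_frame(n);cv2.imwrite(f"pics/{n}0.png",f["frame"]);np.savez(f"{n}0.npz",**f);print(n,f["intrinsics"],f["world_from_camera"])
E
```

```text
pics
{'time': 0.0, 'joint_positions': array([-1.24154938e+00,  3.13993123e-01,  4.49890725e-02,  1.30360952e+00,
        2.19892838e-05,  1.43122741e+00]), 'joint_vel': array([-5.58471965e-04, -1.76687220e-04,  3.10540514e-05,  9.68185544e-05,
       -3.01636715e-04, -3.62276503e-04]), 'tau': array([ 2.72469129e-03, -4.80625284e+01,  2.98533046e+01,  1.91305135e-02,
        1.34028886e-05,  2.93841197e-06]), 'ee_pos': array([ 0.25964939, -0.51246636,  0.23041715]), 'ee_rot': array([-3.13979614e+00, -2.74583697e-04,  4.68815590e-01]), 'contact_force': array([ 0.38738114, -0.53706625, -0.24244663]), 'wrist_torque': array([0.01607436, 0.02247342, 0.02184415]), 'width': 0.08531615852077867}
0.0187
side [[529.9421615    0.         278.38098956]
 [  0.         529.9421615  211.43177914]
 [  0.           0.           1.        ]] [[-0.91594359  0.21836886 -0.33669331  0.10458703]
 [-0.40085892 -0.53748678  0.74190302  1.04006508]
 [-0.01895968  0.81450783  0.57984267  0.90584705]
 [ 0.          0.          0.          1.        ]]
top [[545.78163841   0.         283.02863125]
 [  0.         545.78163841 207.11153365]
 [  0.           0.           1.        ]] [[ 0.01638591  0.9898282  -0.14132101  0.40835078]
 [-0.99985793  0.01566247 -0.00623003  0.02277459]
 [-0.00395322  0.14140301  0.98994422  1.33188455]
 [ 0.          0.          0.          1.        ]]
```

View pics/side0.png

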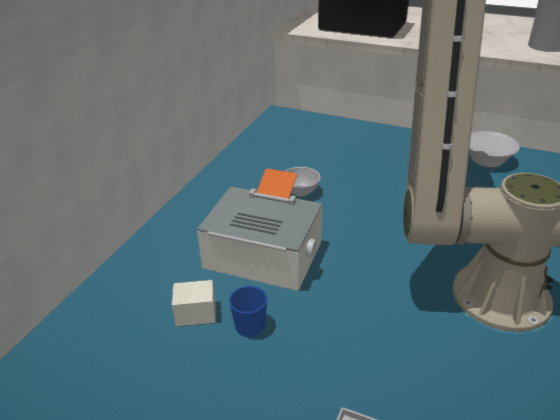

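View pics/top0.png

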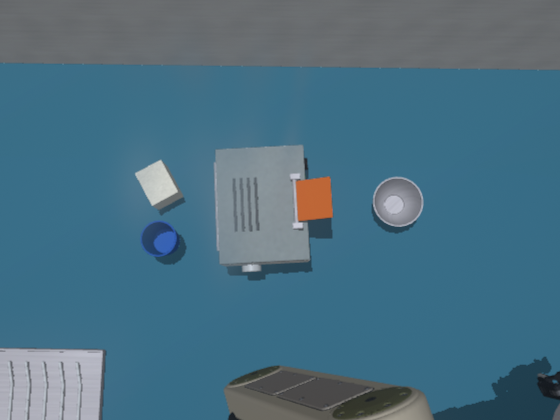

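The side view shows the lid (205-320, 190-245) with the orange paddle at (277,185). The top view shows the lid at (216-308, 146-265), the paddle at (314,199), the bowl at (398,202) and the carton and beaker on the left. Next I'll fit the box pose.

```bash
cat > h.py <<'E'
import numpy as np,cv2
def cloud(f):
    d=f["depth"];K=f["intrinsics"];T=f["world_from_camera"]
    v,u=np.mgrid[:d.shape[0],:d.shape[1]]
    p=np.stack([(u-K[0,2])/K[0,0]*d,-(v-K[1,2])/K[1,1]*d,-d],-1)
    return p@T[:3,:3].T+T[:3,3]
def box(a): # box->world
    pass
E
python3 - <<'E'
from h import *
for n in("top","side"):
    f=np.load(n+"0.npz");P=cloud(f);c=f["frame"].astype(int)
    hsv=cv2.cvtColor(f["frame"],cv2.COLOR_BGR2HSV)
    ok=(f["depth"]>0)
    m=ok&(abs(P[...,2]-.128)<.006)&(P[...,0]>.3)&(P[...,0]<.8)&(abs(P[...,1])<.35)
    m=cv2.morphologyEx(m.astype(np.uint8),cv2.MORPH_OPEN,np.ones((3,3)))
    k,l,st,ce=cv2.connectedComponentsWithStats(m);i=1+np.argmax(st[1:,4])
    q=P[l==i][:,:2].astype(np.float32)
    r=cv2.minAreaRect(q);print(n,r,st[i],P[l==i][:,2].mean());print(cv2.boxPoints(r))
    o=ok&(hsv[...,0]<15)&(hsv[...,1]>180)&(hsv[...,2]>100)&(P[...,2]>.12)
    q=P[o];print("paddle",q.min(0),q.max(0),q.mean(0))
    o=o.astype(np.uint8);z=q[:,2]; print("top edge",q[z>np.percentile(z,93)].mean(0))
    # others
    for nm,mm in dict(beaker=(hsv[...,0]>105)&(hsv[...,1]>150)&(P[...,2]>.03)).items():
        q=P[ok&mm];print(nm,np.percentile(q,[2,50,98],axis=0) if len(q) else 0)
    if n=="top":
        for nm,(a,b,cc,d) in dict(bowl=(365,170,430,235),carton=(130,155,185,213),beaker=(135,215,185,262)).items():
            q=P[b:d,a:cc].reshape(-1,3);q=q[q[:,2]>.02];print(nm,q.min(0),q.max(0))
E
```

```text
top ((0.5877799987792969, 0.07992035150527954), (0.2607021927833557, 0.20489700138568878), 3.9689831733703613) [ 214  145   96  120 9608] 0.12830114537951
[[ 0.45065042  0.17310071]
 [ 0.46483263 -0.03130488]
 [ 0.72490954 -0.01326001]
 [ 0.71072733  0.19114558]]
paddle [ 0.55342824 -0.07331756  0.13660401] [ 0.64129232 -0.00488793  0.17500217] [ 0.59453141 -0.04364364  0.15863429]
top edge [ 0.59620246 -0.0675758   0.17196901]
beaker [[0.47114222 0.27512733 0.03302706]
 [0.50084262 0.32379012 0.07877194]
 [0.54921037 0.35422179 0.08859147]]
bowl [ 0.40835078 -0.30167481  0.02003176] [0.66763916 0.02277459 1.33188455]
carton [0.40835078 0.02277459 0.02014359] [0.69708516 0.37966693 1.33188455]
beaker [0.40835078 0.02277459 0.02003568] [0.54993727 0.35657271 1.33188455]
side ((0.5885847806930542, 0.08062097430229187), (0.26209327578544617, 0.21121184527873993), 4.3083624839782715) [ 198  187  124   64 4932] 0.12954065831457465
[[ 0.4499749   0.1760837 ]
 [ 0.465842   -0.03453131]
 [ 0.72719467 -0.01484175]
 [ 0.71132755  0.19577326]]
paddle [ 0.55614157 -0.06627343  0.14149439] [ 0.63815341 -0.00821072  0.17196386] [ 0.6049955  -0.04544178  0.16101587]
top edge [ 0.61268428 -0.06027856  0.17102581]
beaker [[0.47149308 0.27717231 0.03146974]
 [0.51199228 0.31316744 0.06432594]
 [0.54858169 0.35582984 0.08713389]]
```

The box centre is about (0.588, 0.080), with yaw about 1.64. I'll first move in front of the paddle with the tool turned so that its x is box y and its y is box x, gripper shut.

Call:
apply_moves:
  series: [2.43,-1.03,0,-7.85,4.87,-2.05,0,-15.7,7.3,-3.08,0,-23.6,9.74,-4.1,0,-31.4,12.17,-5.13,0,-39.3,14.6,-6.15,0,-47.1,17.04,-7.18,0,-55,19.47,-8.2,0,-62.8,21.9,-9.23,0,-70.7,24.34,-10.25,0,-78.5,26.8,-11.3,0,-86.4,29.2,-12.3,0,-94.2,31.6,-13.3,0,-102.1,34.1,-14.35,0,-110,36.5,-15.4,0,-117.8,38.9,-16.4,0,-125.7,41.4,-17.4,0,-133.5,43.8,-18.5,0,-141.4,46.2,-19.5,0,-149.2,48.7,-20.5,0,-157.1]
  hand: 1

```text
time: 2.1
ee_pos: [0.6017, -0.1086, 0.2304]
ee_rot: [3.14, -0.002, -3.067]
contact_force: [0.3, 0.0, 0.2]
width: 0.0002
```

Call:
apply_moves:
  series: [0,0,2.5,-0.3,0,0,5,-0.3,0,0,7.5,-0.3,0,0,10,-0.3,0,0,10,-0.3,0,0,10,-0.3]

```text
time: 2.7
ee_pos: [0.6011, -0.1083, 0.1302]
ee_rot: [3.139, -0.003, -3.062]
contact_force: [-0.0, -0.9, 0.4]
width: 0.0001
```

```bash
cat >> h.py <<'E'
C=np.array([.588,.080]);Ex=np.array([-.0692,.9976]);Ey=np.array([-.9976,-.0692])
def tb(p): 
    p=np.asarray(p);d=p[...,:2]-C
    return np.stack([d@Ex,d@Ey,p[...,2]],-1)*1000
def snap(tag):
    from workcell import grab_frame,sense
    s=sense();print(s["time"],tb(s["ee_pos"]).round(1),s["ee_rot"].round(3),s["contact_force"].round(1),s["joint_positions"].round(2))
    ims=[]
    for n in("side","top"):
        f=grab_frame(n);np.savez(f"{n}_{tag}.npz",**f)
        ims.append(f["frame"][80:380,120:440] if n=="side" else f["frame"][60:360,120:440])
    cv2.imwrite(f"pics/{tag}.png",cv2.resize(np.hstack(ims),None,fx=1.25,fy=1.25))
E
python3 -c "from h import *;snap('a')"
```

```text
2.7 [-188.8   -0.   130.2] [ 3.139e+00 -3.000e-03 -3.062e+00] [-0.  -0.9  0.4] [-0.31  0.43 -0.03  1.11  0.   -0.39]
```

View pics/a.png

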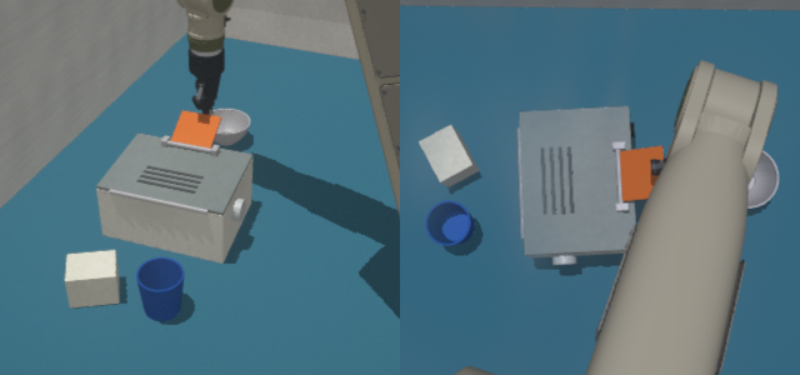

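The closed fingers are in front of the paddle edge, at side crop (205,108) and top crop (657,165). Now I'll lift the paddle by pushing in while rising.

Call:
apply_moves:
  series: [0,1,0,0.6,0,2,0,0.6,0,2.5,-0.5,0.6,0,3,-1.5,0.6,0,3.5,-2.4,0.6,0,4,-3.2,0.6,0,4.5,-3.9,0.6,0,5,-4.6,0.6,0,5.5,-5.1,0.6,0,5.5,-5.1,0.6]

```text
time: 3.8
ee_pos: [0.5981, -0.0533, 0.1837]
ee_rot: [3.141, 0.001, -3.071]
contact_force: [-0.6, -2.4, 1.0]
width: -0.0001
```

```bash
python3 -c "from h import *;snap('b')"
```

```text
3.8 [-133.7   -0.8  183.7] [ 3.141e+00  1.000e-03 -3.071e+00] [-0.6 -2.4  1. ] [-0.22  0.38  0.02  1.21  0.   -0.29]
```

View pics/b.png

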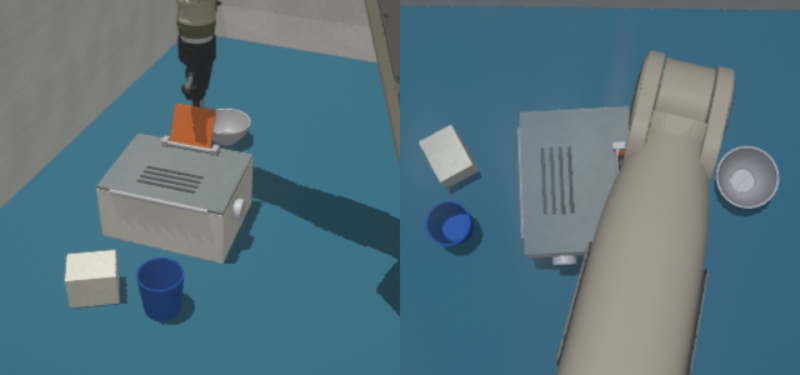

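The paddle is steeper and the finger is still in front of it (side crop 195,110). I'll measure its angle.

```bash
cat >> h.py <<'E'
def meas(tag):
    f=np.load(f"side_{tag}.npz");P=cloud(f);hsv=cv2.cvtColor(f["frame"],cv2.COLOR_BGR2HSV)
    o=(f["depth"]>0)&(hsv[...,0]<15)&(hsv[...,1]>180)&(hsv[...,2]>80)
    q=tb(P[o]);q=q[(abs(q[:,0])<400)&(abs(q[:,1])<60)]
    if len(q)>20:
        z=q[:,2];print("paddle n",len(q),"zmax",z.max(),"top",q[z>np.percentile(z,92)].mean(0).round(1))
        c=q[:,[0,2]];c=c-c.mean(0);v=np.linalg.svd(c,full_matrices=False)[2][0];print("slope deg",np.degrees(np.arctan2(v[1],-v[0]))%180)
E
python3 -c "from h import *;meas('b')"
```

```text
paddle n 62 zmax 207.575321294601 top [-111.5  -22.7  205.4]
slope deg 62.679188486632356
```

Call:
apply_moves:
  series: [0,0.8,-1.0,0,0,1.6,-2.0,0,0,2.3,-3.0,0,0,2.95,-4.0,0,0,3.65,-4.95,0,0,4.35,-5.8,0,0,5.1,-6.6,0,0,5.9,-7.4,0,0,5.9,-7.4,0]

```text
time: 4.8
ee_pos: [0.5948, 0.0003, 0.2617]
ee_rot: [-3.132, 0.005, -3.075]
contact_force: [-2.7, -16.3, 12.5]
width: -0.0
```

```bash
python3 -c "from h import *;snap('c');meas('c')"
```

```text
4.8 [-80.   -1.3 261.7] [-3.132  0.005 -3.075] [ -2.7 -16.3  12.5] [-0.13  0.34  0.16  1.38 -0.01 -0.2 ]
```

View pics/c.png

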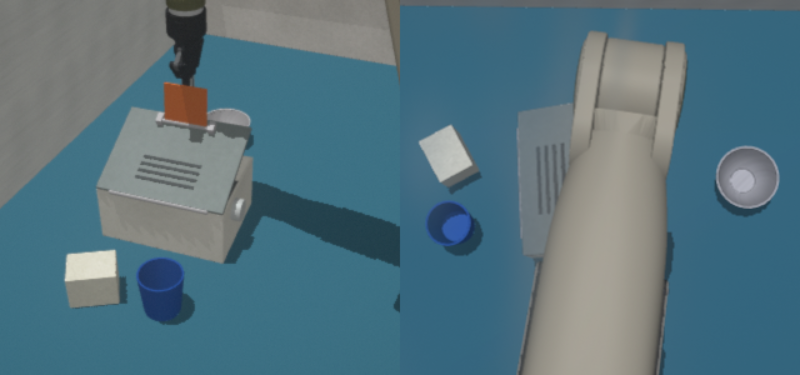

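The lid is rising, at about 0.35 rad, with the paddle on its stop (side crop 187,105). I'll keep pushing on the paddle to about 0.7 rad, then move to the lid's front edge beside the paddle.

Call:
apply_moves:
  series: [0,0.7,-0.5,0,0,1.4,-0.9,0,0,2.1,-1.2,0,0,2.8,-1.4,0,0,3.5,-1.4,0,0,4.2,-1.4,0,0,4.9,-1.4,0,0,5.5,-1.4,0,0,5.5,-1.4,0]

```text
time: 5.8
ee_pos: [0.5951, 0.0467, 0.2848]
ee_rot: [-3.114, 0.022, -3.081]
contact_force: [-3.4, -29.4, 32.1]
width: 0.0001
```

```bash
cat >> h.py <<'E'
def lidang(tag):
    f=np.load(f"side_{tag}.npz");P=tb(cloud(f));hsv=cv2.cvtColor(f["frame"],cv2.COLOR_BGR2HSV)
    m=(f["depth"]>0)&(P[...,1]>-120)&(P[...,1]<120)&(P[...,0]>-110)&(P[...,0]<170)&(P[...,2]>131)&(P[...,2]<340)&(hsv[...,1]<80)
    q=P[m];d=np.degrees(np.arctan2(q[:,2]-120,100-q[:,0]))
    h,e=np.histogram(d,bins=np.arange(0,130,1.));
    for i in np.argsort(h)[::-1][:5]:print("lid deg",e[i],h[i],end="; ")
    print()
E
python3 -c "from h import *;snap('d');meas('d');lidang('c');lidang('d')"
```

```text
5.8 [-33.8  -4.8 284.8] [-3.114  0.022 -3.081] [ -3.4 -29.4  32.1] [-0.04  0.33  0.2   1.42 -0.03 -0.1 ]
lid deg 26.0 994; lid deg 25.0 951; lid deg 27.0 726; lid deg 28.0 546; lid deg 29.0 434; 
lid deg 41.0 1292; lid deg 42.0 1002; lid deg 40.0 865; lid deg 43.0 731; lid deg 44.0 525;
```

View pics/d.png

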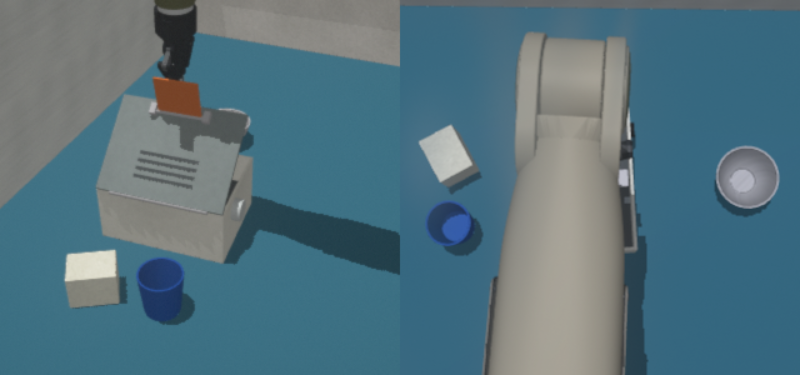

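The lid is at about 41°. The force is building, so I'll back off and go to the lid's front edge beside the paddle.

Call:
apply_moves:
  series: [0,-2,0,0,0,-4,0,0,0,-6,0,0,0,-7.5,0,0,0,-7.5,0,0]

```text
time: 6.4
ee_pos: [0.6001, -0.0289, 0.2859]
ee_rot: [-3.117, 0.022, -3.084]
contact_force: [-0.0, 0.2, 0.3]
width: -0.0001
```

```bash
python3 -c "from h import *;snap('e');meas('e');lidang('e')"
```

```text
6.4 [-109.4   -4.5  285.9] [-3.117  0.022 -3.084] [-0.   0.2  0.3] [-0.17  0.34  0.21  1.42 -0.02 -0.23]
paddle n 349 zmax 318.13927431825385 top [-62.2 -11.1 314.6]
slope deg 63.967501578016766
lid deg 41.0 1318; lid deg 42.0 1099; lid deg 43.0 742; lid deg 40.0 735; lid deg 44.0 645;
```

View pics/e.png

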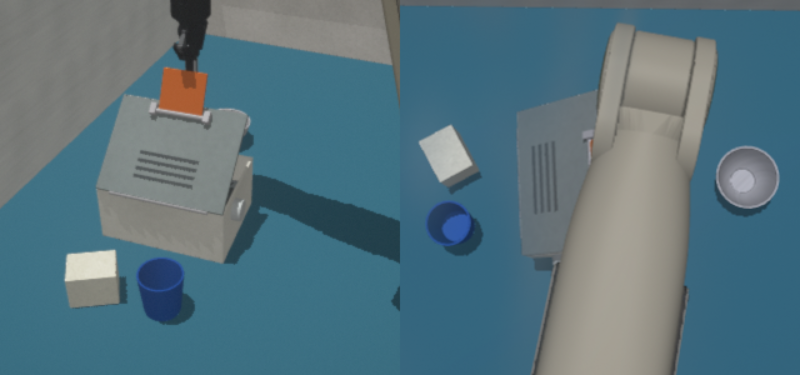

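Call:
apply_moves:
  series: [3,0,0,0.5,6,0,0,0.5,9.3,0,0,0.5,9.3,0,2.5,0.5,9.3,0,5.0,0.5,9.3,0,5.2,0.5,9.3,1.5,5.2,0.5,9.3,2.8,5.2,0.5,9.3,2.8,5.2,0.5]

```text
time: 7.4
ee_pos: [0.5071, -0.0039, 0.2324]
ee_rot: [-3.118, 0.024, -3.088]
contact_force: [-0.7, 0.0, -0.4]
width: -0.0005
```

```bash
python3 -c "from h import *;snap('f');lidang('f')"
```

```text
7.4 [-78.1  86.5 232.4] [-3.118  0.024 -3.088] [-0.7  0.  -0.4] [-0.16  0.16 -0.15  1.23 -0.02 -0.21]
lid deg 41.0 1275; lid deg 42.0 1071; lid deg 43.0 766; lid deg 40.0 737; lid deg 44.0 601;
```

View pics/f.png

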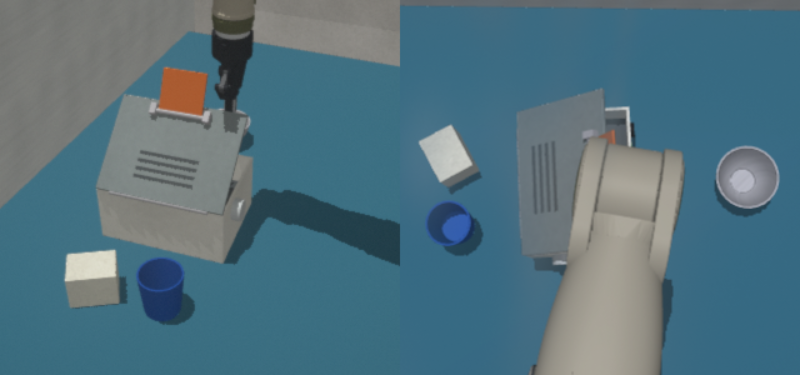

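The finger is in front of the lid edge, beside the paddle (side crop 232,105). Now I'll push and rise along the edge's arc.

Call:
apply_moves:
  series: [0,1.0,0,0,0,1.7,-0.7,0,0,2.4,-1.4,0,0,3.1,-2.1,0,0,3.8,-2.7,0,0,4.6,-3.2,0,0,5.5,-3.6,0,0,6.4,-4.0,0,0,7.3,-4.2,0,0,8.2,-4.2,0,0,9.1,-4.2,0,0,9.1,-4.2,0]

```text
time: 8.7
ee_pos: [0.5021, 0.0871, 0.2729]
ee_rot: [-3.117, 0.026, -3.088]
contact_force: [0.4, -1.4, 1.5]
width: -0.0004
```

```bash
python3 -c "from h import *;snap('g');lidang('g')"
```

```text
8.7 [ 13.   85.2 272.9] [-3.117  0.026 -3.088] [ 0.4 -1.4  1.5] [ 0.03  0.16 -0.06  1.33 -0.02 -0.02]
lid deg 71.0 1587; lid deg 72.0 1473; lid deg 73.0 889; lid deg 74.0 646; lid deg 70.0 616;
```

View pics/g.png

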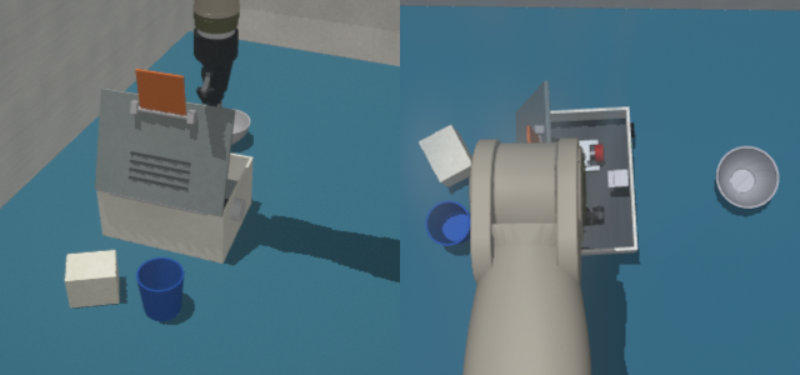

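Call:
apply_moves:
  series: [0,0.9,0,0,0,1.8,0,0,0,2.7,0,0,0,3.6,0,0,0,4.5,0,0,0,5.4,0,0,0,6.3,0,0,0,7.2,0,0,0,8.0,0,0,0,8.8,0,0,0,9.5,0,0,0,9.5,0,0]

```text
time: 10.0
ee_pos: [0.4977, 0.1851, 0.2773]
ee_rot: [-3.125, 0.035, -3.086]
contact_force: [-8.3, 3.0, 33.7]
width: 0.0001
```

```bash
python3 -c "from h import *;snap('i');lidang('i')"
```

```text
10.0 [111.1  82.8 277.3] [-3.125  0.035 -3.086] [-8.3  3.  33.7] [ 0.22  0.19 -0.    1.34 -0.02  0.16]
lid deg 101.0 1483; lid deg 100.0 1114; lid deg 102.0 807; lid deg 103.0 494; lid deg 104.0 418;
```

View pics/i.png

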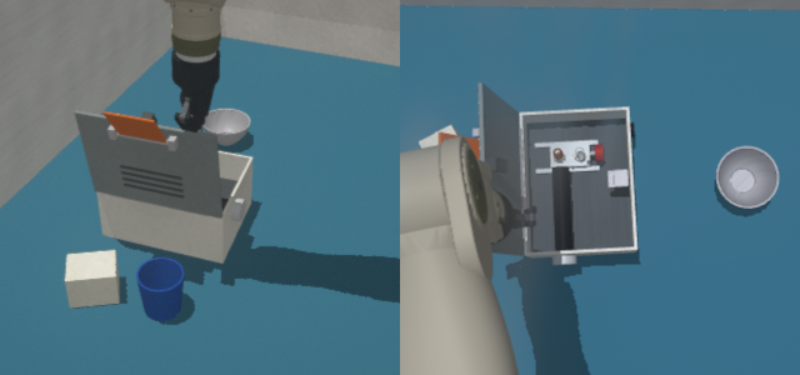

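The lid is near its stop. There is a 34 N upward force on the tool, so I'll back off now and re-check.

Call:
apply_moves:
  series: [0,-1.5,0,0,0,-3,0,0,0,-5,0,0,0,-8,-1,0,0,-11,-2,0,0,-14,-2,0,0,-17,-2,0,0,-20,-2,0,0,-20,-2,0]

```text
time: 11.0
ee_pos: [0.5075, -0.0179, 0.2989]
ee_rot: [-3.125, 0.032, -3.092]
contact_force: [0.4, -0.8, -0.3]
width: -0.0005
```

```bash
python3 - <<'E'
from h import *
snap('j');lidang('j')
f=np.load("top_j.npz");P=tb(cloud(f));hsv=cv2.cvtColor(f["frame"],cv2.COLOR_BGR2HSV)
r=(f["depth"]>0)&((hsv[...,0]<8)|(hsv[...,0]>172))&(hsv[...,1]>150)&(P[...,2]>55)&(P[...,2]<105)&(abs(P[...,1]+55)<40)&(P[...,0]<0)&(P[...,0]>-95)
q=P[r];print(len(q),np.percentile(q,[2,50,98],axis=0).round(1))
# underside of lid / rim: box inner
w=(f["depth"]>0)&(abs(P[...,2]-120)<4)&(P[...,0]<0)&(P[...,0]>-130)&(abs(P[...,1])<150);q=P[w]
for yy in(-100,-60,60,100):
    a=q[abs(q[:,1]-yy)<12];print(yy,len(a),np.percentile(a[:,0],[3,50,97]).round(1) if len(a) else 0)
E
```

```text
11.0 [-92.   87.  298.9] [-3.125  0.032 -3.092] [ 0.4 -0.8 -0.3] [-0.19  0.14 -0.01  1.38 -0.01 -0.24]
lid deg 101.0 1467; lid deg 100.0 1081; lid deg 102.0 820; lid deg 103.0 496; lid deg 104.0 404; Traceback (most recent call last):
  File "<stdin>", line 5, in <module>
    return _quantile_unchecked(
        a, q, axis, out, overwrite_input, method, keepdims, weights)
    return _ureduce(a,
                    func=_quantile_ureduce_func,
    ...<5 lines>...
                    overwrite_input=overwrite_input,
                    method=method)
    r = func(a, **kwargs)
    result = _quantile(arr,
                       quantiles=q,
    ...<2 lines>...
                       out=out,
                       weights=wgt)
    slices_having_nans = np.isnan(arr[-1, ...])
                                  ~~~^^^^^^^^^
IndexError: index -1 is out of bounds for axis 0 with size 0
```

View pics/j.png

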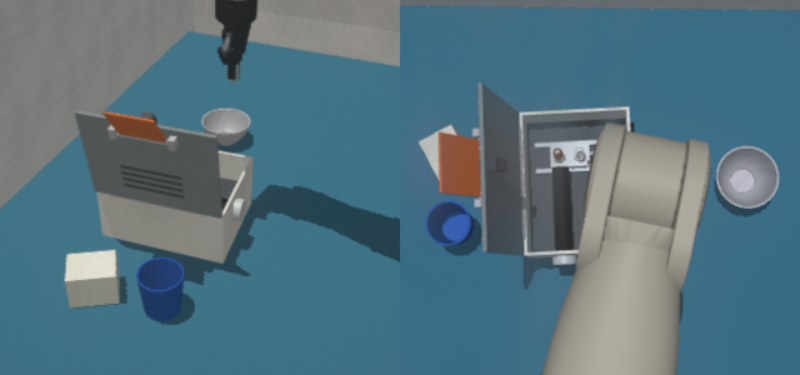

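The lid is open and stays there (side crop: it leans back). Frame "i" shows the knob clear of the arm (top crop 598,153), so I'll measure from that.

```bash
python3 - <<'E'
from h import *
f=np.load("top_i.npz");P=tb(cloud(f));hsv=cv2.cvtColor(f["frame"],cv2.COLOR_BGR2HSV)
r=(f["depth"]>0)&((hsv[...,0]<8)|(hsv[...,0]>172))&(hsv[...,1]>150)&(P[...,2]>55)&(P[...,2]<105)&(abs(P[...,1]+55)<40)&(P[...,0]<-10)&(P[...,0]>-95)
q=P[r];print(len(q),np.percentile(q,[2,50,98],axis=0).round(1))
w=(f["depth"]>0)&(abs(P[...,2]-120)<4)&(abs(P[...,0])<130)&(abs(P[...,1])<150);q=P[w]
for yy in(-100,-60,60,100):
    a=q[(abs(q[:,1]-yy)<12)&(q[:,0]<-50)];print(yy,len(a),np.percentile(a[:,0],[3,50,97]).round(1))
for xx in(-60,0,60):
    a=q[(abs(q[:,0]-xx)<12)];b=a[a[:,1]<-100];c=a[a[:,1]>100];print(xx,np.percentile(b[:,1],[3,50,97]).round(1),np.percentile(c[:,1],[3,50,97]).round(1))
E
```

```text
7 [[-40.7 -65.1  89.6]
 [-38.7 -58.8  95.3]
 [-38.3 -53.8  98.6]]
-100 23 [-102.2 -100.   -97.5]
-60 22 [-102.2 -100.   -97.4]
60 26 [-102.1  -99.7  -97.5]
100 25 [-102.1  -99.8  -97.3]
-60 [-128.5 -126.  -124. ] [126.2 127.3 129.5]
0 [-129.4 -126.4 -124. ] [125.4 128.  130.4]
60 [-129.9 -127.2 -124.3] [126.  128.7 129.8]
```

The front wall reads about 2.4 mm further out than my frame, so the knob face should be near -52 in it. I'll turn 89° so the slim 22 mm side goes into the gap, above x=-75, y=-55.

Call:
apply_moves:
  series: [-1.3,0.2,0,8.1,-2.6,0.3,0,16.2,-3.9,0.5,0,24.3,-5.2,0.6,0,32.4,-6.5,0.8,0,40.4,-7.8,0.9,0,48.5,-9.1,1.1,0,56.6,-10.4,1.2,0,64.7,-11.7,1.4,0,72.7,-13,1.6,0,80.8,-14.2,1.7,0,88.9,-14.2,1.7,0,88.9,-14.2,1.7,0,88.9]

```text
time: 12.4
ee_pos: [0.6477, 0.0101, 0.3026]
ee_rot: [3.112, 0.016, 1.647]
contact_force: [-0.6, -0.1, 0.1]
width: -0.0001
```

```bash
python3 -c "from h import *;snap('k')"
```

```text
12.4 [-73.9 -54.7 302.6] [3.112 0.016 1.647] [-0.6 -0.1  0.1] [-0.1   0.43  0.39  1.5  -0.01  1.39]
```

View pics/k.png

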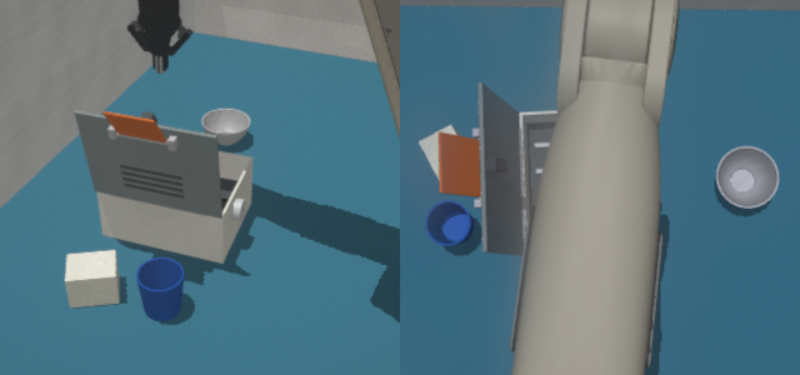

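The fingers are over the gap, with the knuckles spread along box y. I'll descend with tilt compensation, first to just above the rim and then in.

Call:
apply_moves:
  series: [0,0,4,0,0.1,-0.2,8,0,0.15,-0.4,12,0,0.2,-0.5,16,0,0.2,-0.5,17.5,0,0.2,-0.5,17.5,0]

```text
time: 13.1
ee_pos: [0.645, 0.0092, 0.1251]
ee_rot: [3.117, 0.015, 1.646]
contact_force: [-0.1, 0.2, 0.7]
width: -0.0001
```

```bash
python3 -c "from h import *;snap('l')"
```

```text
13.1 [-74.6 -52.  125.1] [3.117 0.015 1.646] [-0.1  0.2  0.7] [-0.11  0.47  0.02  1.09 -0.01  1.39]
```

View pics/l.png

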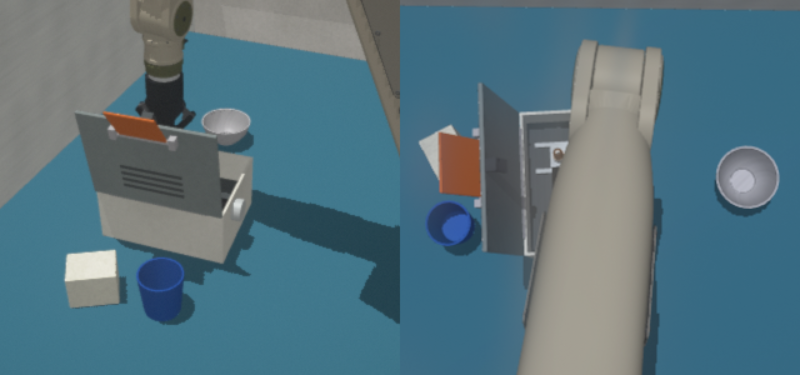

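Call:
apply_moves:
  series: [0,0.3,0,0,0,0.3,1.5,0,0.05,0.3,3,0,0.05,0.3,4.3,0,0.05,0.3,5.3,0,0.05,0.3,5.3,0]

```text
time: 13.8
ee_pos: [0.6519, 0.009, 0.0751]
ee_rot: [3.112, 0.016, 1.646]
contact_force: [-0.1, -0.2, -1.2]
width: -0.0004
```

Call:
apply_moves:
  series: [0,-0.3,0.3,0,0.6,-0.3,0.3,0,1.2,-0.3,0.3,0,1.8,-0.3,0.3,0,2.4,-0.3,0.3,0,3.0,-0.3,0.3,0,3.6,-0.3,0.3,0,4.2,-0.3,0.3,0,4.7,-0.3,0.3,0,5.1,-0.3,0.3,0,5.1,-0.3,0.3,0]

```text
time: 14.9
ee_pos: [0.6455, 0.0603, 0.0714]
ee_rot: [3.111, 0.015, 1.647]
contact_force: [0.8, -0.9, -0.2]
width: -0.0001
```

```bash
python3 -c "from h import *;snap('m')"
```

```text
14.9 [-23.6 -56.   71.4] [3.111 0.015 1.647] [ 0.8 -0.9 -0.2] [-0.02  0.51 -0.05  0.97 -0.01  1.47]
```

View pics/m.png

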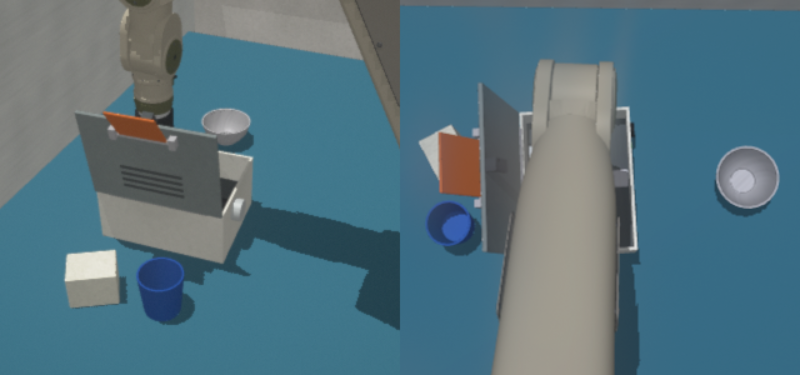

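There is almost no force, so it has probably snapped home. I'll press a little further to feel for the stop.

Call:
apply_moves:
  series: [0.2,0,0,0,0.3,0,0,0,0.3,0,0,0]

```text
time: 15.3
ee_pos: [0.6451, 0.0604, 0.0711]
ee_rot: [3.112, 0.02, 1.645]
contact_force: [-0.8, -10.0, 1.5]
width: 0.0002
```

At 10 N it does not move any further, so it is at the stop. I'll retreat, rise and check.

Call:
apply_moves:
  series: [-1.5,0,0,0,-3,0,0,0,-4.8,0,0,0,-4.8,-0.1,-2,0,-4.9,-0.2,-4.5,0,-5,-0.3,-8,0,-5,-0.4,-12,0,-5,-0.5,-16,0,-8,-0.5,-20,0,-12,-0.5,-22,0,-16,-0.5,-22,0,-20,-0.5,-22,0,-24,-0.5,-22,0,-28,-0.5,-22,0,-28,-0.5,-22,0]

```text
time: 16.8
ee_pos: [0.6533, -0.2217, 0.295]
ee_rot: [3.113, 0.021, 1.638]
contact_force: [-0.2, 1.4, 0.4]
width: 0.0
```

```bash
python3 - <<'E'
from h import *
snap('n');lidang('n')
for t in 'in':
    f=np.load(f"top_{t}.npz");P=tb(cloud(f));hsv=cv2.cvtColor(f["frame"],cv2.COLOR_BGR2HSV)
    r=(f["depth"]>0)&((hsv[...,0]<8)|(hsv[...,0]>172))&(hsv[...,1]>150)&(P[...,2]>55)&(P[...,2]<105)&(abs(P[...,1]+55)<40)&(abs(P[...,0])<95)
    q=P[r];print(t,len(q),np.median(q,axis=0).round(1))
    cv2.imwrite(f"pics/z{t}.png",cv2.resize(f["frame"][140:270,200:320],None,fx=3.3,fy=3.3))
a=cv2.imread("pics/zi.png");b=cv2.imread("pics/zn.png");cv2.imwrite("pics/zz.png",np.hstack([a,b]))
f0=np.load("top0.npz");f1=np.load("top_n.npz")
for nm,(a,b,c,d) in dict(bowl=(365,170,430,235),carton=(130,155,180,213),beaker=(135,215,185,262)).items():
    print(nm,np.abs(f0["frame"][b:d,a:c].astype(int)-f1["frame"][b:d,a:c]).mean())
E
```

```text
16.8 [-305.5  -44.3  295. ] [3.113 0.021 1.638] [-0.2  1.4  0.4] [-0.44  0.53  0.52  1.53 -0.    1.06]
lid deg 101.0 1450; lid deg 100.0 1076; lid deg 102.0 793; lid deg 103.0 504; lid deg 104.0 433; 
i 7 [-38.7 -58.8  95.3]
n 60 [ -4.1 -53.8  94. ]
bowl 32.39818540433925
carton 39.82689655172414
beaker 6.198439716312056
```

View pics/n.png

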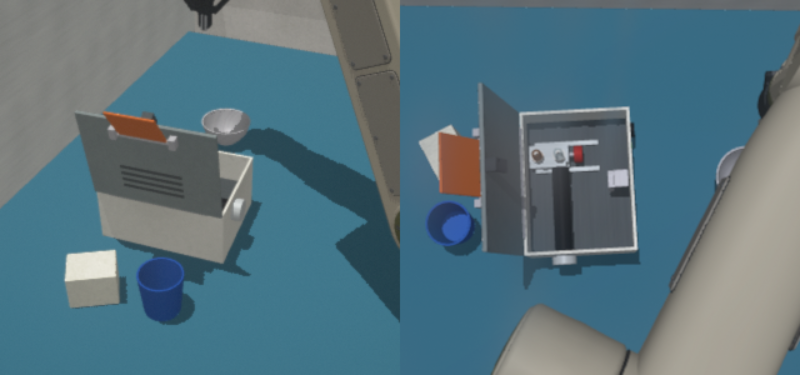

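View pics/zz.png

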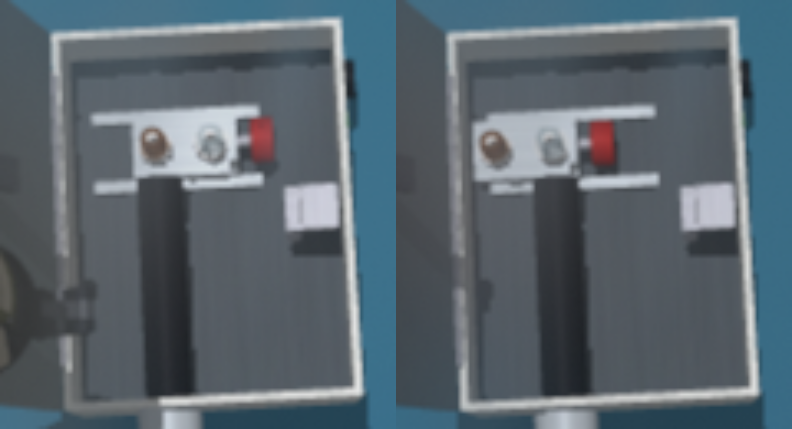

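Knob and lamps have moved about 40 mm, and the clear lamp sits in front of the tube (right view: lamp at 552,145, tube at 562). The lid is open. In the side crop the bowl (227,127), carton (92,278) and beaker (161,290) are where they were. Handing in.

```bash
python3 -c "
from workcell import *
s=sense();print(s['time'],s['contact_force'].round(1),abs(s['joint_vel']).max());print(close_job())"
```

```text
16.9 [-0.2  0.7 -0.3] 0.040050988700112415
the job is handed in; nothing more can be done
None
```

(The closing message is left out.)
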